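Post a sketchbook through the flap of the hand-in box

TASK

The sketchbook lying on the ledge of the hand-in box has to be handed in: with your fingertips, push it along the ledge and in through the hanging flap until it slides down the chute inside, then draw your fingers back so that the flap falls fully shut. Only push the book, do not pick it up, and leave the flask, the pencil tin and the ink jar where they are.

Things in the scene. Friction and masses are not known exactly. Their poses are not given: they have to be found in the camera images.
- return_box: The hand-in box, fixed to the table: grey sheet steel with frosted windows in its top and one side, a steel ledge in front. Origin: on the table top (z = 0) under the middle of the flap opening; +x points level along the ledge and in through the flap, y across, z up. The box is 220 mm wide, 205 mm high, from x = -4 mm to +330 mm, closed all round but for the flap opening
- ledge (a point): Middle of the ledge's free front edge, on its top face (axes as the box). The ledge is a level smooth steel plate 110 mm above the table, from box x = -270 mm to the opening, 220 mm wide, with 5 mm high lips along both sides. Near the opening two side guides, 20 mm high, narrow it from y = +-102 mm at x = -55 mm to +-77 mm at x = 0
- opening (a point): Middle of the opening's bottom edge, at box x = 0, on the ledge's level (axes as the box). The opening is 150 mm wide (y +-75 mm) and 70 mm high, in a 4 mm front wall (x = -4 to 0); the wall goes on up to 95 mm above the ledge
- chute (a point): Middle of the chute's upper edge: the level plate goes on behind the flap to here, box x = +55 mm, then a smooth 36 degree chute leads down into the box. Friction of book on steel is about 0.3: once the book's middle is past this edge it tips and slides down by itself, until then it must be pushed
- flap (a joint): The flap: an aluminium plate 160 mm wide, 75 mm high, hanging behind the opening from a free hinge along its top, 78 mm above the ledge at box x = +5 mm; its lower edge clears the ledge by 4 mm. 0 rad: hanging shut; grows as it is pushed inward (to 1.35 rad). Weighs 65 g, no spring or latch: falls shut by its own weight, cannot swing outward
- sketchbook: A closed black hardcover sketchbook, rigid, 148 mm long (its x), 105 mm wide (its y), 18 mm thick, about 200 g, lying flat on the ledge, its length roughly along the ledge but askew (up to 17 degrees) and up to 25 mm off the middle. Origin: centre of its underside
- flask: Bystander: an upright turquoise drinking flask, 72 mm across, 210 mm high, standing on the table beside the box. Origin: centre of its underside
- pencil_tin: Bystander: a flat closed dark metal pencil tin, 175 x 55 x 20 mm, lying on the table beside the ledge. Origin: centre of its underside
- ink_jar: Bystander: a small closed jar, 56 mm across, 65 mm high, standing on the table near the ledge's front end. Origin: centre of its underside
Mind the look-alikes: they are no part of the job. Of the things that look like the sketchbook, the middle-sized one is meant.

How it is judged (in metres and radians):
On the way, in this order (a step that is already met when the one before it is completed fails the run):
1. the sketchbook is part-way through and holds the flap open (value of joint flap above 0.4 rad and x of sketchbook in the frame of return_box above -0.065 m), for 0.05 s.
2. the sketchbook has gone down inside the box (x of sketchbook in the frame of return_box above 0.1 m and z of sketchbook in the frame of return_box below 0.09 m), for 0.1 s.
At the end, for the whole second after the job is handed in: the sketchbook lies still inside the box, down the chute (its middle more than 110 mm behind the opening and more than 20 mm below the ledge), and the flap hangs shut (within 0.06 rad) (x of sketchbook in the frame of return_box between 0.11 and 0.33 m and z of sketchbook in the frame of return_box below 0.09 m and linear speed of sketchbook below 0.03 m/s and value of joint flap below 0.06 rad); the robot touches nothing.
It fails at once if the sketchbook is lifted off the ledge (its middle more than 15 mm above it) (z of sketchbook in the frame of return_box above 0.125 m).
It fails at once if the flask is moved more than 30 mm or tipped (distance of flask from where it was at the start of the episode above 0.03 m or angle between flask's own z axis and vertical above 0.5 rad).
It fails at once if the pencil tin is moved more than 30 mm (distance of pencil_tin from where it was at the start of the episode above 0.03 m).
It fails at once if the ink jar is moved more than 30 mm or tipped (distance of ink_jar from where it was at the start of the episode above 0.03 m or angle between ink_jar's own z axis and vertical above 0.5 rad).
It also fails if it takes over 58 s, if anything falls off the work surface, if the arm or the gripper's body presses on something with over 40 N, if the wrist force passes 120 N, or if a joint passes its speed limit or range.

ROBOT

A 6-joint arm with a two-finger parallel gripper is mounted at the origin on the work surface. World frame = base frame: x ahead of the robot, y to its left, z up, the work surface at z = 0. Lengths are in mm, angles in degrees, forces in N, time in s.
With the tool pointing down it reaches from about 350 to 850 mm from the base axis. Payload 8.1 kg.
Tool frame: the origin (TCP) lies on the centre line of the jaws, within the pads' length; the fingertips stand 8 mm ahead of it and the grasp point (between the pads) lies 11 mm behind it; x points along the fingers, z is the direction in which the jaws open and shut, and the axes are right-handed (so a half turn about x gives the same grasp; the last joint's range is limited). The gripper opens to 85 mm and grips with 20 to 120 N. Pads are 22 mm wide; open, the fingers measure 114 mm over their backs; the gripper's body (76 mm by 85 mm) begins 54 mm behind the grasp point. The pads swing forward as they close: fully open they stand 13 mm farther back than shut.
Start: joints at [67.873, 7.471, 85.268, -0, 87.261, -4.893], TCP at [177.749, 573.071, 239.292] pointing down, gripper open.
Joint ranges: [-169.43, 169.43], [-51.17, 129.36], [1.28, 143.12], [-76.62, 256.62], [0, 156.53], [-152.29, 152.29]. Speed limits (degrees/s): [136.94, 136.94, 159.86, 180, 180, 180].

INTERFACE

Orientations are given as [roll, pitch, yaw] about the fixed x, y, z axes, in that order (R = Rz(yaw) Ry(pitch) Rx(roll)).
In Python, from bench import r, vision, order gives the robot as it stands. The module is installed in compiled form; this text tells all that it offers.
- The arm moves only by the shell command python3 -m jog 'ROWS' [FORCE]. ROWS is JSON, a list of rows, each a list of 3 entries, a list of its own where there are three numbers: the shift along the world's x, y, z in m, then the turn, a rotation vector about the world's x, y, z in rad, then the opening, from -1 (shut) to 1 (fully open). A call has 1 to 5 rows; each row is the pose to reach, as a shift and turn from the pose commanded when the call began; what a row does not reach only later rows make up. A row lasts 1/12 s, in which the tool goes at most 41.7 mm and 7.16 degrees, less where a joint would pass 70% of its speed; a pose out of reach is approached as far as the arm can. A call with a gripper value outside its range is refused whole. The fingers move at their own pace and stop on an object; FORCE is the grip in N (left out, the last holds). Time passes only in rows, so rows that repeat a pose let the fingers close. It gives the time, the measured TCP pose, the force and the opening at its end, in the units of the state.
- r.sense(): the state, without advancing time (a new reading comes with each control period).
- vision.snapshot(name): name is "side" or "top"; returns the picture (384x512x3 uint8, red, green, blue); there is no depth.
- vision.camera_model(name): a dict with "fov_y" (degrees; the focal length in pixels is half the picture's height over the tangent of half this angle, whatever the lens; pixels are square), "cx", "cy" (the principal point, pixels), "D" ([k1, k2, p1, p2, k3] as OpenCV has them; the pictures are not rectified), "world_to_cam" (4x4, takes a point from world to camera coordinates). Camera axes: x right, y down, z forward; pixel columns grow to the right and rows downward; lengths in mm; the calibration is good to about 2 mm. A picture is of the moment at which its call begins. camera_model takes no time and is no camera call.
- order.hand_in(): hands the job in, once; it reports no verdict.
The state is a dict: "time": time; "joint_pos": joint angles; "qd": joint speeds; "joint_efforts": joint torques, N m; "tool_pos": TCP position; "tcp_rot": TCP orientation; "ft_force": force on the tool from outside, world axes, zero at the start; "wrist_torque": the same for the moment, N m; "finger_gap": finger opening in mm.
Only numpy, scipy, OpenCV 4.12 (cv2) and the standard library are available. Lean on these libraries where they do the work, as an engineer would, in place of code of your own. Each camera call takes 0.05 s, during which the arm holds its last target.

## Working session

There is one attempt and no reset: what is moved stays moved. The work goes in short steps, Python scripts to look and compute and a shell command to move; the robot and the scene stay as the last step left them, time stands still between calls to the robot, and variables do not carry over. Pictures are saved under pics/ and viewed, and the job is handed in when it is done.

```bash
mkdir -p pics; python3 - <<'E'
from bench import r,vision
import cv2,numpy as np
for n in("side","top"):
    cv2.imwrite(f"pics/{n}0.png",vision.snapshot(n)[:,:,::-1])
    m=vision.camera_model(n);print(n,m)
s=r.sense();print(s)
E
```

```text
side {'fov_y': 53.71685116477883, 'cx': 256.53991032612157, 'cy': 191.26511523465047, 'D': array([0.0293232, 0.       , 0.       , 0.       , 0.       ]), 'world_to_cam': array([[-5.34163847e-01,  8.45278531e-01,  1.31601777e-02,
         2.88590494e+02],
       [ 6.07642667e-01,  3.94722474e-01, -6.89176724e-01,
        -1.97359385e+02],
       [-5.87740907e-01, -3.60136605e-01, -7.24473776e-01,
         1.63165754e+03],
       [ 0.00000000e+00,  0.00000000e+00,  0.00000000e+00,
         1.00000000e+00]])}
top {'fov_y': 51.346262593633, 'cx': 251.80124318192406, 'cy': 194.8816917604955, 'D': array([-0.01941419,  0.        ,  0.        ,  0.        ,  0.        ]), 'world_to_cam': array([[-2.58066223e-02, -9.99542154e-01, -1.57955939e-02,
        -1.00640343e+01],
       [-9.80419581e-01,  2.83922832e-02, -1.94862322e-01,
         5.03769051e+02],
       [ 1.95221578e-01,  1.04575712e-02, -9.80703408e-01,
         1.34115945e+03],
       [ 0.00000000e+00,  0.00000000e+00,  0.00000000e+00,
         1.00000000e+00]])}
{'time': 0.1, 'joint_pos': array([ 6.78731336e+01,  7.50993114e+00,  8.53230051e+01,  5.61085681e-05,
        8.72621075e+01, -4.89350162e+00]), 'qd': array([-0.04229502, -0.16108106, -0.25400502,  0.03358536,  0.02983929,
        0.07726479]), 'joint_efforts': array([-4.82066935e-04, -5.70956004e+01, -5.01938975e+01, -3.63950448e-04,
        8.29854253e-03,  1.20973809e-04]), 'tool_pos': array([177.55920326, 572.62106386, 238.35851691]), 'tcp_rot': array([ 175.07271547,   89.9049562 , -112.16065202]), 'ft_force': array([ 1.04707913,  1.25303609, -0.19889765]), 'wrist_torque': array([-0.02442427, -0.02209001,  0.02651981]), 'finger_gap': 85.33712487619218}
```

View pics/side0.png

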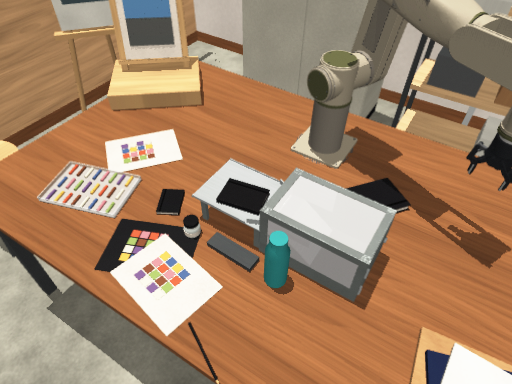

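View pics/top0.png

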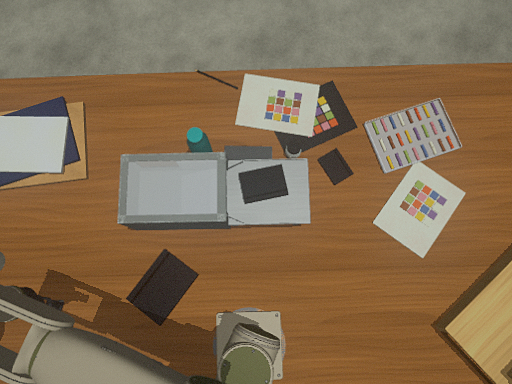

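The top view shows the ledge at about (228–310, 160–224) and the box to its left, so box +x is roughly world +y. The book on the ledge is at about (263,184), with a smaller one at (335,166) and a larger one at (163,287). I'll enlarge the ledge area.

```bash
python3 - <<'E'
import cv2
a=cv2.imread("pics/top0.png")[135:240,110:320];cv2.imwrite("pics/top0c.png",cv2.resize(a,None,fx=3.8,fy=3.8,interpolation=cv2.INTER_CUBIC))
a=cv2.imread("pics/side0.png")[150:300,185:400];cv2.imwrite("pics/side0c.png",cv2.resize(a,None,fx=3.7,fy=3.7,interpolation=cv2.INTER_CUBIC))
E
```

```text
(no output)
```

View pics/top0c.png

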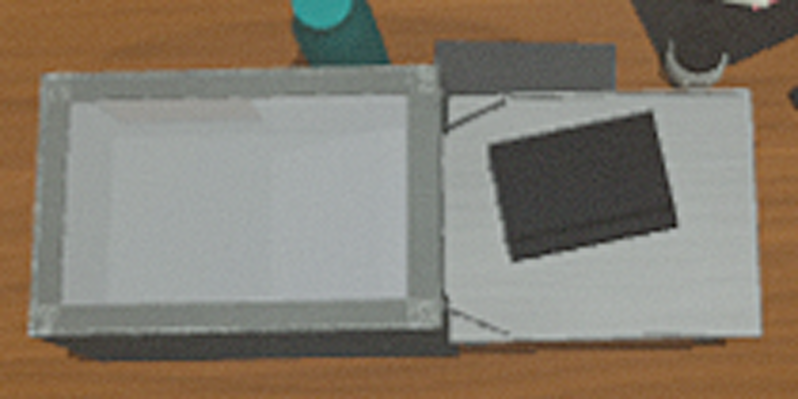

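View pics/side0c.png

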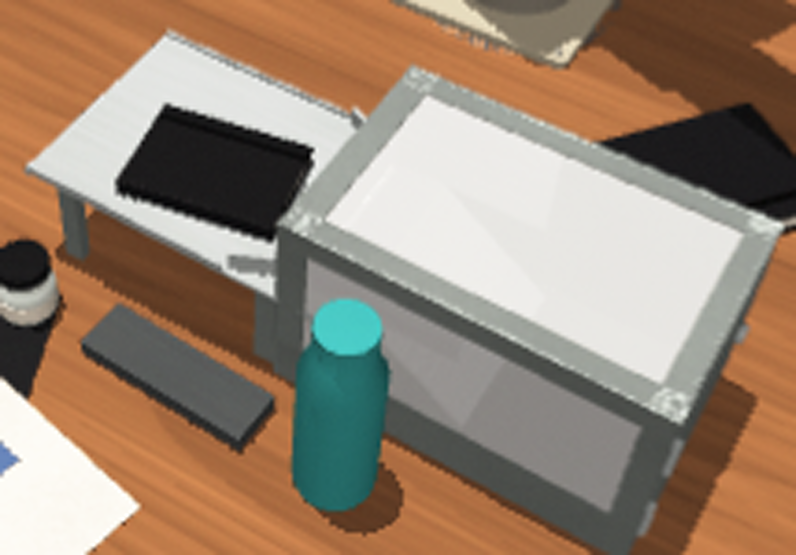

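```bash
cat >h.py <<'E'
import numpy as np,cv2
from bench import r,vision
from scipy.optimize import least_squares
def proj(n,P):
    m=vision.camera_model(n);f=192/np.tan(np.radians(m["fov_y"]/2))
    K=np.array([[f,0,m["cx"]],[0,f,m["cy"]],[0,0,1.]]);W=np.array(m["world_to_cam"])
    return cv2.projectPoints(np.array(P,float).reshape(-1,3),cv2.Rodrigues(W[:3,:3])[0],W[:3,3],K,np.array(m["D"]))[0][:,0]
def tf(p,L):
    x,y,a=p;L=np.array(L,float);c,s=np.cos(a),np.sin(a)
    return np.c_[x+c*L[:,0]-s*L[:,1],y+s*L[:,0]+c*L[:,1],L[:,2]]
def fit(obs,p0):
    f=lambda p:np.concatenate([(proj(n,tf(p,L))-np.array(px)).ravel() for n,L,px in obs])
    s=least_squares(f,p0,x_scale=[100,100,1]);return s.x,s.fun.reshape(-1,2)
def ray(n,uv,z):
    s=least_squares(lambda q:(proj(n,[q[0],q[1],z])[0]-uv),[450,0]);return s.x
T=lambda q:np.array(q)/3.8+[110,135]
S=lambda q:np.array(q)/3.7+[185,150]
E
python3 - <<'E'
from h import *
L=[[-270,-110,112],[-270,110,112],[-4,-110,205],[-4,110,205],[330,-110,205],[330,110,205]]
obs=[("top",L,T([[750,89],[762,335],[441,65],[443,327],[43,74],[30,335]])),
("side",L,S([[28,165],[168,32],[285,222],[416,67],[675,415],[782,228]]))]
p,e=fit(obs,[450,80,np.pi/2]);print("box",p,np.degrees(p[2]));print(e.round(1))
B=[[-74,-52.5,128],[74,-52.5,128],[74,52.5,128],[-74,52.5,128]]
ob=[("top",B,T([[653,111],[489,146],[513,262],[677,226]])),("side",B,S([[118,183],[272,238],[313,150],[165,105]]))]
q,e=fit(ob,[450,0,np.pi/2]);print("book",q,np.degrees(q[2]));print(e.round(1))
c,s=np.cos(p[2]),np.sin(p[2]);R=np.array([[c,s],[-s,c]])
print("book in box",R@(q[:2]-p[:2]),np.degrees(q[2]-p[2]))
print(tf(p,[[-270,0,0],[0,0,0],[55,0,0]]))
fl=ray("top",T([322,5]),210);fs=ray("side",S([347,325]),210)
print("flask",fl,fs,R@(fl-p[:2]))
j=ray("side",S([24,265]),65);print("jar",j,R@(j-p[:2]))
s=r.sense();print(s["time"])
from scipy.spatial.transform import Rotation as Ro
print(Ro.from_euler('xyz',s["tcp_rot"],degrees=True).as_matrix().round(3))
E
```

```text
box [502.00150663  57.51919872   1.56064707] 89.41849019896426
[[-0.5  0.5]
 [-0.8  0.6]
 [-0.1  0.1]
 [-0.4  0.4]
 [-0.4 -0.1]
 [-0.5  0.2]
 [-0.6  0.1]
 [-0.1 -0.3]
 [-2.5 -0.2]
 [-1.5 -1.1]
 [ 1.1  1.8]
 [ 0.2 -1.5]]
book [525.91847471 -62.20089823   1.75065652] 100.30523015139421
[[-0.5 -0.6]
 [-0.9 -0.8]
 [-0.9 -0.8]
 [ 0.1 -0.6]
 [-0.7 -0.9]
 [-0.2 -2.4]
 [ 0.4 -0.8]
 [ 0.1 -0.6]]
book in box [-119.4711956   -25.13078589] 10.886739952429952
[[ 499.26125329 -212.46689538    0.        ]
 [ 502.00150663   57.51919872    0.        ]
 [ 502.55970638  112.51636604    0.        ]]
flask [666.06549307 150.63182336] [672.46674264 151.7016837 ] [  94.7729286  -163.11052854]
jar [ 673.614639   -170.20757144] [-225.97332497 -173.9155124 ]
0.1
[[-0.001 -0.955  0.296]
 [-0.002  0.296  0.955]
 [-1.     0.    -0.002]]
```

```bash
cat >>h.py <<'E'
from scipy.spatial.transform import Rotation as Ro
BOX=np.array([502.0,57.5]);BYAW=89.42
def pose(yaw,tilt):  # yaw=world heading of push, tilt from vertical
    y=np.radians(yaw);h=np.array([np.cos(y),np.sin(y),0]);z=np.array([np.sin(y),-np.cos(y),0])
    t=np.radians(tilt);d=h*np.sin(t)-np.array([0,0,1])*np.cos(t)
    return np.c_[d,np.cross(z,d),z]
def need(yaw,tilt,tip,tipoff=8):
    s=r.sense();R0=Ro.from_euler('xyz',s["tcp_rot"],degrees=True);R1=pose(yaw,tilt)
    tcp=np.array(tip)-tipoff*R1[:,0]
    rv=(Ro.from_matrix(R1)*R0.inv()).as_rotvec()
    print("shift m",((tcp-s["tool_pos"])/1000).round(4),"turn",rv.round(4))
E
python3 -c "
from h import *
need(100.3,30,[547,-180,230])"
python3 -m jog '[[[0,0,0.04],[0,0,-0.1],0.4],[[0.02,-0.02,0.07],[0,0,-0.2],0.4],[[0.04,-0.05,0.09],[0,0,-0.3],0.4],[[0.06,-0.08,0.10],[0,0,-0.4],0.4],[[0.08,-0.11,0.10],[0,0,-0.5],0.4]]' 40
```

```text
shift m [ 0.3702 -0.7566 -0.0014] turn [ 0.4127  0.3633 -1.0647]
time: 0.52
tool_pos: [258.8, 462.8, 342.6]
tcp_rot: [10.1, 89.7, 54.0]
ft_force: [0.3, 0.4, 0.6]
finger_gap: 59.8
```

```bash
python3 -m jog '[[[0.01,-0.03,0],[0,0,-0.1],0.4],[[0.03,-0.065,0],[0,0,-0.2],0.4],[[0.05,-0.10,0],[0,0,-0.3],0.4],[[0.075,-0.13,0],[0,0,-0.4],0.4],[[0.10,-0.16,0],[0,0,-0.5],0.4]]'
python3 -m jog '[[[0.02,-0.03,0],[0,0,0],0.4],[[0.04,-0.06,0],[0,0,0],0.4],[[0.06,-0.095,0],[0,0,0],0.4],[[0.08,-0.13,0],[0,0,0],0.4],[[0.1,-0.16,0],[0,0,0],0.4]]'
python3 -m jog '[[[0.01,-0.035,0],[0.1,0,0],0.4],[[0.02,-0.07,0],[0.2,0,0],0.4],[[0.03,-0.11,0],[0.3,0,0],0.4],[[0.04,-0.15,0],[0.4,0,0],0.4],[[0.05,-0.18,0],[0.45,0,0],0.4]]'
python3 -c "
from h import *
print(r.sense()['joint_pos'].round(1))
need(100.3,30,[547,-180,230])"
```

```text
time: 0.93
tool_pos: [358.1, 301.3, 339.2]
tcp_rot: [-2.4, 90.0, 12.8]
ft_force: [0.0, 0.4, -0.9]
finger_gap: 60.1
time: 1.35
tool_pos: [458.2, 140.8, 339.0]
tcp_rot: [-149.2, 90.0, -133.8]
ft_force: [-0.3, -1.0, -0.2]
finger_gap: 59.8
time: 1.77
tool_pos: [506.9, -37.9, 339.3]
tcp_rot: [74.3, 63.9, 89.7]
ft_force: [1.1, 0.6, -0.2]
finger_gap: 59.8
[-26.5  -2.5  89.   24.1 104.4 -38.1]
shift m [ 0.0409 -0.1461 -0.1023] turn [ 0.0554  0.1343 -0.0574]
```

```bash
python3 -m jog '[[[0.01,-0.035,0],[0.014,0.035,-0.014],0.4],[[0.02,-0.07,0],[0.028,0.07,-0.028],0.4],[[0.03,-0.105,0],[0.04,0.1,-0.04],0.4],[[0.041,-0.146,-0.03],[0.055,0.134,-0.057],0.4],[[0.041,-0.146,-0.07],[0.055,0.134,-0.057],0.4]]'
python3 -m jog '[[[0,0,-0.04],[0,0,0],0.4],[[0,0,-0.08],[0,0,0],0.4],[[0,0,-0.11],[0,0,0],0.4],[[0,0,-0.12],[0,0,0],0.4],[[0,0,-0.12],[0,0,0],0.4]]'
python3 - <<'E'
from h import *
need(100.3,30,[547,-180,118])
for n in("top","side"):
    im=vision.snapshot(n)[:,:,::-1]
    c=im[130:250,200:350] if n=="top" else im[120:260,180:340]
    cv2.imwrite(f"pics/{n}1.png",cv2.resize(c,None,fx=4.2,fy=4.2,interpolation=cv2.INTER_CUBIC))
E
```

```text
time: 2.18
tool_pos: [550.1, -186.6, 275.4]
tcp_rot: [90.1, 60.6, 100.2]
ft_force: [1.5, -0.8, -0.2]
finger_gap: 60.1
time: 2.6
tool_pos: [546.0, -179.1, 150.7]
tcp_rot: [91.0, 60.0, 101.3]
ft_force: [0.3, -0.8, 0.1]
finger_gap: 59.6
shift m [ 0.0017 -0.0048 -0.0257] turn [ 0.0021 -0.0082 -0.0026]
```

View pics/top1.png

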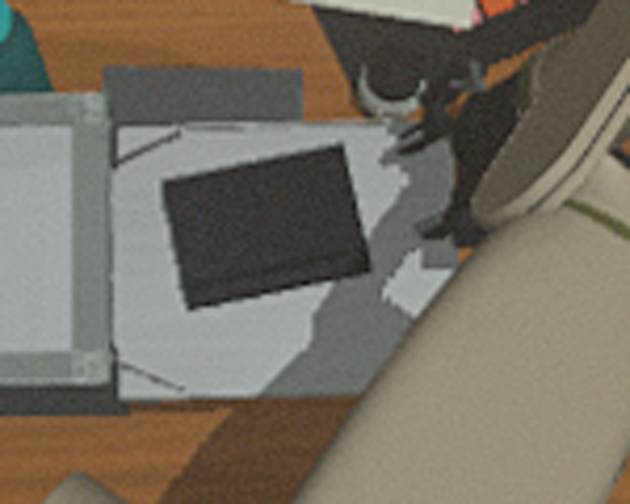

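View pics/side1.png

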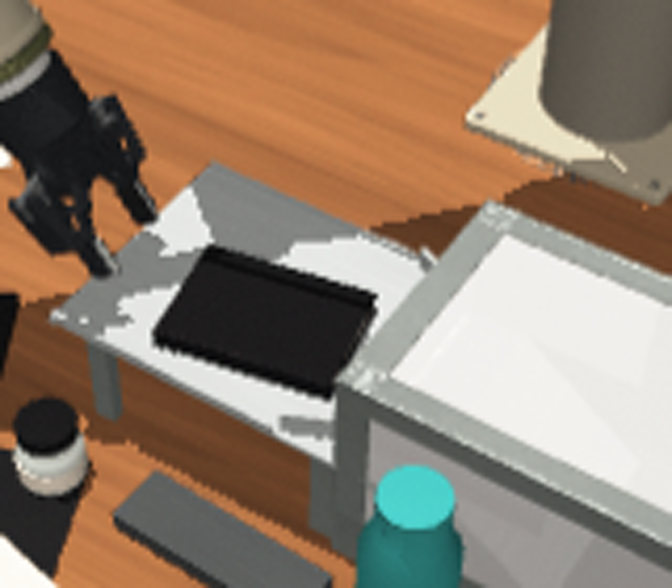

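```bash
python3 - <<'E'
from h import *
s=r.sense();R=Ro.from_euler('xyz',s["tcp_rot"],degrees=True).as_matrix();print(R.round(2),s["tool_pos"])
for off in(8,0):
  for k in(-30,30):
    P=s["tool_pos"]+off*R[:,0]+k*R[:,2]
    print(off,k,P.round(),((proj("side",P)-[180,120])*4.2).round(),((proj("top",P)-[200,130])*4.2).round())
E
```

```text
[[-0.09 -0.16  0.98]
 [ 0.49  0.85  0.18]
 [-0.87  0.49 -0.  ]] [ 548.56862982 -180.61170344  155.77985615]
8 -30 [ 518. -182.  149.] [[147. 229.]] [[420. 222.]]
8 30 [ 577. -171.  149.] [[114. 278.]] [[402. 149.]]
0 -30 [ 519. -186.  156.] [[142. 221.]] [[426. 219.]]
0 30 [ 578. -175.  156.] [[108. 270.]] [[408. 146.]]
```

```bash
python3 -m jog '[[[0,0,-0.01],[0,0,0],0.4],[[0,0,-0.02],[0,0,0],0.4],[[0,0,-0.025],[0,0,0],0.4],[[0,0,-0.025],[0,0,0],0.4],[[0,0,-0.025],[0,0,0],0.4]]'
python3 -m jog '[[[0,0,-0.001],[0,0,0],0.4],[[0,0,-0.002],[0,0,0],0.4],[[0,0,-0.003],[0,0,0],0.4],[[0,0,-0.003],[0,0,0],0.4]]'
```

```text
time: 3.12
tool_pos: [547.9, -180.3, 129.1]
tcp_rot: [90.4, 60.3, 100.8]
ft_force: [-0.3, -1.1, 0.4]
finger_gap: 59.9
time: 3.45
tool_pos: [548.0, -180.5, 126.3]
tcp_rot: [90.3, 60.3, 100.8]
ft_force: [-0.3, -0.4, 0.1]
finger_gap: 59.3
```

```bash
for i in 1 2; do python3 -m jog '[[[0,0,-0.001],[0,0,0],0.4],[[0,0,-0.001],[0,0,0],0.4],[[0,0,-0.002],[0,0,0],0.4],[[0,0,-0.002],[0,0,0],0.4]]'|grep -E "pos|force";done
python3 - <<'E'
from h import *
im=vision.snapshot("side")[:,:,::-1]
cv2.imwrite("pics/side2.png",cv2.resize(im[130:240,185:305],None,fx=6,fy=5.4,interpolation=cv2.INTER_CUBIC))
E
```

```text
tool_pos: [547.9, -180.4, 124.1]
ft_force: [0.1, 0.5, 0.1]
tool_pos: [547.9, -180.4, 122.1]
ft_force: [-0.4, 0.0, 0.6]
```

View pics/side2.png

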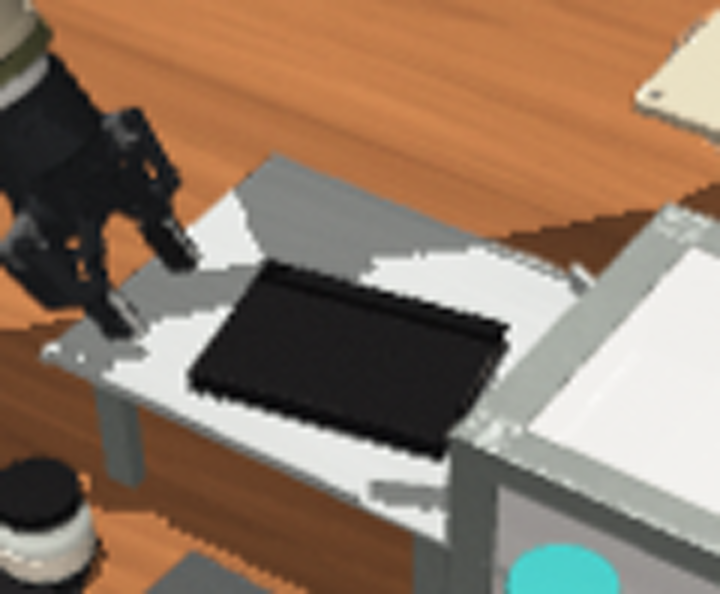

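```bash
for i in 1 2 ; do python3 -m jog '[[[0,0,-0.001],[0,0,0],0.4],[[0,0,-0.001],[0,0,0],0.4],[[0,0,-0.001],[0,0,0],0.4]]'|grep -E "pos|force";done
```

```text
tool_pos: [548.0, -180.4, 121.2]
ft_force: [0.2, -0.7, 0.3]
tool_pos: [548.0, -180.4, 120.2]
ft_force: [-0.0, -0.7, -0.5]
```

```bash
for i in 1 2 ; do python3 -m jog '[[[0,0,-0.001],[0,0,0],0.4],[[0,0,-0.001],[0,0,0],0.4],[[0,0,-0.001],[0,0,0],0.4]]'|grep -E "pos|force";done
```

```text
tool_pos: [548.0, -180.4, 119.2]
ft_force: [0.7, -0.2, 0.3]
tool_pos: [548.0, -180.4, 118.2]
ft_force: [0.2, -0.0, 0.5]
```

```bash
for i in 1 2 ; do python3 -m jog '[[[0,0,-0.001],[0,0,0],0.4],[[0,0,-0.001],[0,0,0],0.4],[[0,0,-0.001],[0,0,0],0.4]]'|grep -E "pos|force";done
```

```text
tool_pos: [548.0, -180.4, 117.2]
ft_force: [0.3, -0.2, -0.7]
tool_pos: [548.1, -180.5, 116.5]
ft_force: [0.2, 0.4, 2.2]
```

```bash
python3 -m jog '[[[0,0,0.0015],[0,0,0],0.4],[[-0.0018,0.0098,0.0015],[0,0,0],0.4],[[-0.0036,0.0197,0.0015],[0,0,0],0.4],[[-0.0050,0.0275,0.0015],[0,0,0],0.4],[[-0.0060,0.033,0.0015],[0,0,0],0.4]]'
python3 -m jog '[[[-0.0011,0.006,0],[0,0,0],0.4],[[-0.0022,0.012,0],[0,0,0],0.4],[[-0.0033,0.018,0],[0,0,0],0.4],[[-0.0044,0.024,0],[0,0,0],0.4],[[-0.0055,0.03,0],[0,0,0],0.4]]'
python3 - <<'E'
from h import *
for n,c in(("top",(slice(130,230),slice(200,320))),("side",(slice(130,240),slice(185,305)))):
  im=vision.snapshot(n)[:,:,::-1]
  cv2.imwrite(f"pics/{n}3.png",cv2.resize(im[c],None,fx=5.4,fy=5.4,interpolation=cv2.INTER_CUBIC))
E
```

```text
time: 6.08
tool_pos: [541.6, -145.8, 117.6]
tcp_rot: [90.4, 60.3, 100.9]
ft_force: [-0.4, 0.6, -0.4]
finger_gap: 59.7
time: 6.5
tool_pos: [536.4, -116.9, 117.8]
tcp_rot: [90.4, 60.3, 100.8]
ft_force: [-0.2, -1.1, 0.3]
finger_gap: 59.8
```

View pics/top3.png

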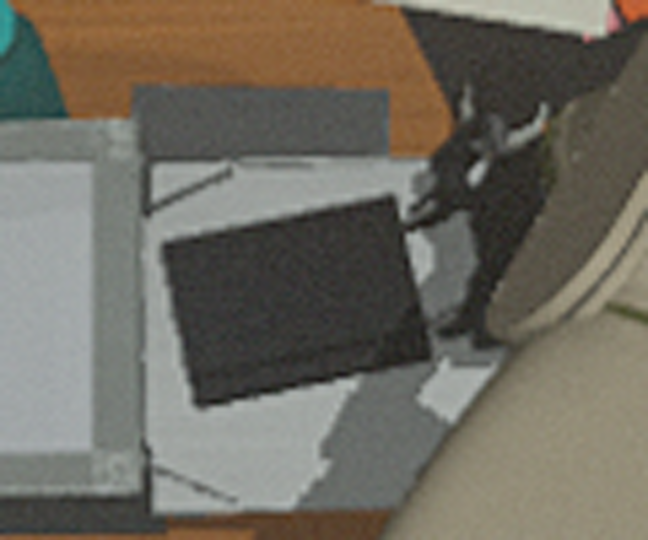

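View pics/side3.png

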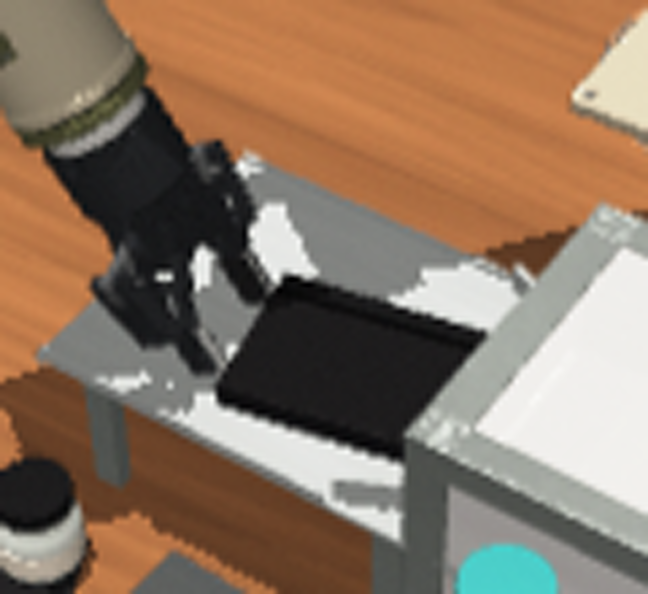

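The book has moved forward, with both fingertips on its rear edge (about (410,215) and (445,335) in the crop). Its front edge runs from (163,243) to (198,408), just short of the flap. I'll fit the pose again.

```bash
cat >>h.py <<'E'
B=[[-74,-52.5,128],[74,-52.5,128],[74,52.5,128],[-74,52.5,128]]
def inbox(q):
    c,s=np.cos(np.radians(BYAW)),np.sin(np.radians(BYAW));R=np.array([[c,s],[-s,c]])
    return R@(np.array(q[:2])-BOX)
E
python3 - <<'E'
from h import *
t=np.array([[395,195],[163,243],[198,408],[430,358]])/5.4+[200,130]
q,e=fit([("top",B,t)],[520,-40,1.75]);print(inbox(q),np.degrees(q[2])-BYAW,e.round(1).tolist())
print(inbox(r.sense()["tool_pos"]))
E
```

```text
[-93.06863332 -17.46933595] 11.004117006651384 [[0.2, -0.1], [-0.4, 0.1], [-0.6, 0.0], [0.7, -0.0]]
[-173.54171029  -36.05167899]
```

```bash
python3 -m jog '[[[-0.0011,0.006,0],[0,0,0],0.4],[[-0.0022,0.012,0],[0,0,0],0.4],[[-0.0033,0.018,0],[0,0,0],0.4],[[-0.0044,0.024,0],[0,0,0],0.4],[[-0.0055,0.03,0],[0,0,0],0.4]]'
python3 -m jog '[[[-0.0011,0.006,0],[0,0,0],0.4],[[-0.0022,0.012,0],[0,0,0],0.4],[[-0.0033,0.018,0],[0,0,0],0.4],[[-0.0044,0.024,0],[0,0,0],0.4],[[-0.005,0.03,0],[0,0,0],0.4]]'
python3 - <<'E'
from h import *
print(inbox(r.sense()["tool_pos"]))
for n,c in(("top",(slice(130,230),slice(200,320))),("side",(slice(130,240),slice(185,305)))):
  im=vision.snapshot(n)[:,:,::-1]
  cv2.imwrite(f"pics/{n}4.png",cv2.resize(im[c],None,fx=5.4,fy=5.4,interpolation=cv2.INTER_CUBIC))
E
```

```text
time: 7.02
tool_pos: [530.9, -86.8, 117.8]
tcp_rot: [90.4, 60.3, 100.8]
ft_force: [-0.9, -0.2, -0.1]
finger_gap: 59.5
time: 7.43
tool_pos: [525.8, -56.8, 117.7]
tcp_rot: [90.4, 60.3, 100.8]
ft_force: [0.5, -0.7, -0.3]
finger_gap: 59.7
[-114.09278482  -24.9940484 ]
```

View pics/top4.png

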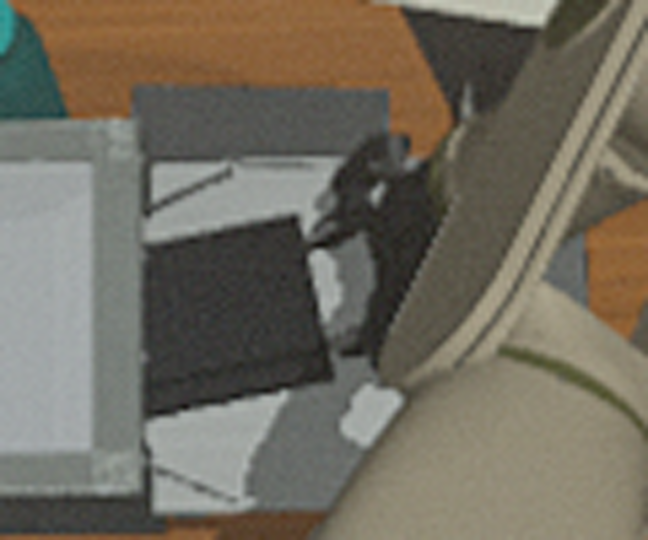

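View pics/side4.png

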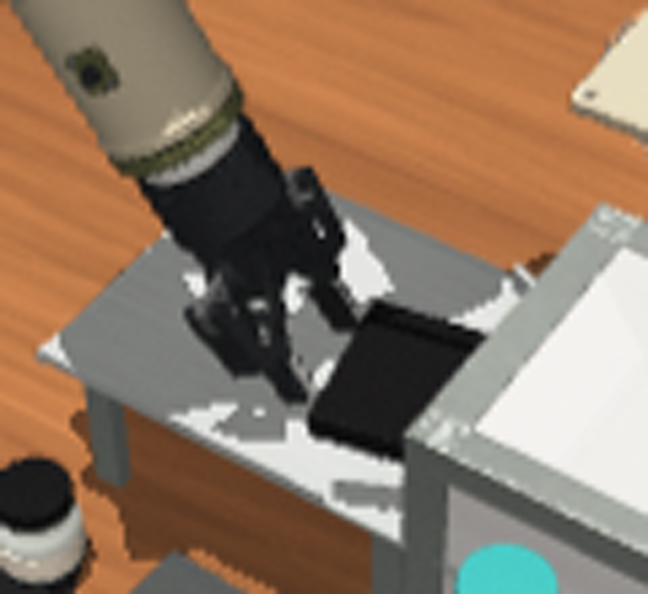

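```bash
python3 -m jog '[[[-0.0015,0.008,0],[0,0,-0.035],0.4],[[-0.003,0.016,0],[0,0,-0.07],0.4],[[-0.0045,0.024,0],[0,0,-0.11],0.4],[[-0.006,0.032,0],[0,0,-0.15],0.4],[[-0.007,0.04,0],[0,0,-0.19],0.4]]'
python3 - <<'E'
from h import *
print(inbox(r.sense()["tool_pos"]))
for n,c in(("top",(slice(130,230),slice(200,320))),("side",(slice(130,240),slice(185,305)))):
  im=vision.snapshot(n)[:,:,::-1]
  cv2.imwrite(f"pics/{n}5.png",cv2.resize(im[c],None,fx=5.4,fy=5.4,interpolation=cv2.INTER_CUBIC))
E
```

```text
time: 7.95
tool_pos: [518.9, -17.3, 117.7]
tcp_rot: [90.4, 60.3, 89.8]
ft_force: [0.0, -0.3, -0.2]
finger_gap: 59.6
[-74.62103259 -17.66489374]
```

View pics/top5.png

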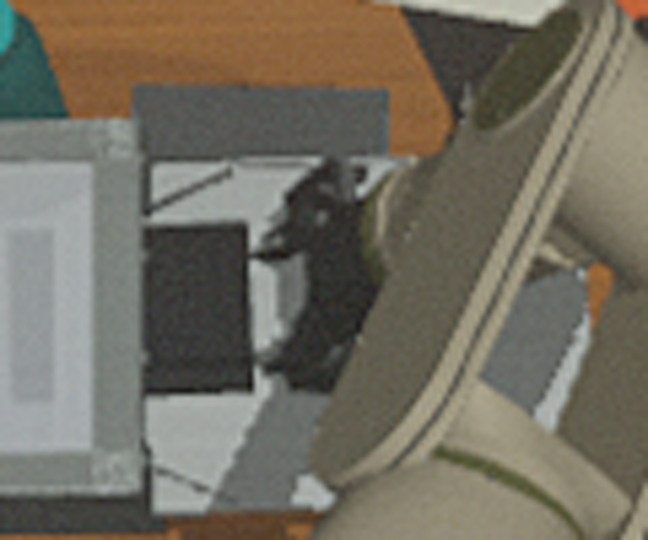

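View pics/side5.png

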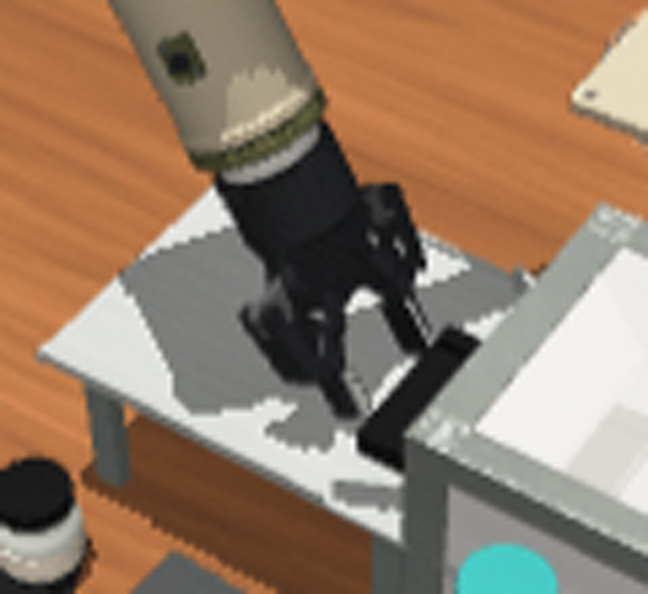

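```bash
python3 -m jog '[[[0,0.008,0],[0,0,0],0.4],[[0,0.016,0],[0,0,0],0.4],[[0,0.024,0],[0,0,0],0.4],[[0,0.032,0],[0,0,0],0.4],[[0,0.04,0],[0,0,0],0.4]]'
python3 - <<'E'
from h import *
print(inbox(r.sense()["tool_pos"]))
for n,c in(("top",(slice(130,230),slice(200,320))),("side",(slice(130,240),slice(185,305)))):
  im=vision.snapshot(n)[:,:,::-1]
  cv2.imwrite(f"pics/{n}6.png",cv2.resize(im[c],None,fx=5.4,fy=5.4,interpolation=cv2.INTER_CUBIC))
E
```

```text
time: 8.47
tool_pos: [519.2, 23.4, 117.8]
tcp_rot: [90.4, 60.3, 89.9]
ft_force: [0.6, -1.0, 0.0]
finger_gap: 59.8
[-33.93429587 -17.49670039]
```

View pics/top6.png

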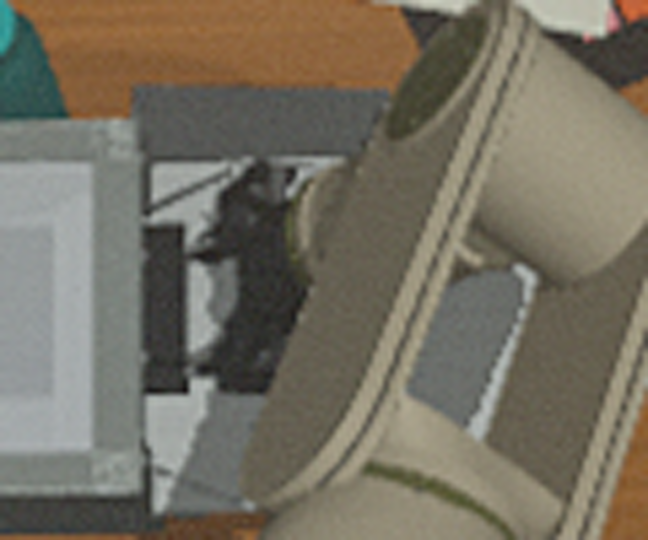

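View pics/side6.png

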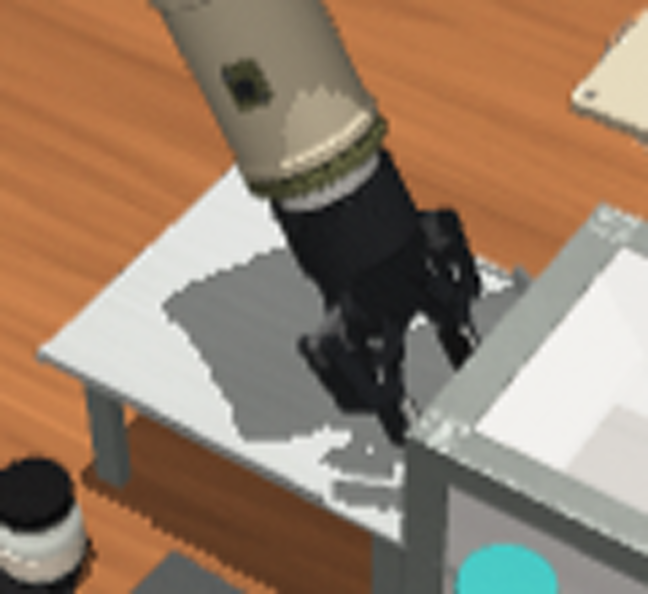

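```bash
python3 - <<'E'
from h import *
print(inbox(ray("top",np.array([187,310])/5.4+[200,130],128)))
E
python3 -m jog '[[[0,0.005,0],[0,0,0],0.4],[[0,0.01,0],[0,0,0],0.4],[[0,0.015,0],[0,0,0],0.4],[[0,0.015,0],[0,0,0],0.4]]'
python3 - <<'E'
from h import *
print(inbox(r.sense()["tool_pos"]))
for n,c in(("top",(slice(130,230),slice(130,290))),("side",(slice(130,240),slice(185,305)))):
  im=vision.snapshot(n)[:,:,::-1]
  cv2.imwrite(f"pics/{n}7.png",cv2.resize(im[c],None,fx=5,fy=5,interpolation=cv2.INTER_CUBIC))
E
```

```text
[-26.12527104 -12.68549195]
time: 8.9
tool_pos: [518.9, 38.4, 117.8]
tcp_rot: [90.4, 60.3, 89.9]
ft_force: [-0.3, 0.8, -0.1]
finger_gap: 59.8
[-18.88218692 -17.07856442]
```

View pics/top7.png

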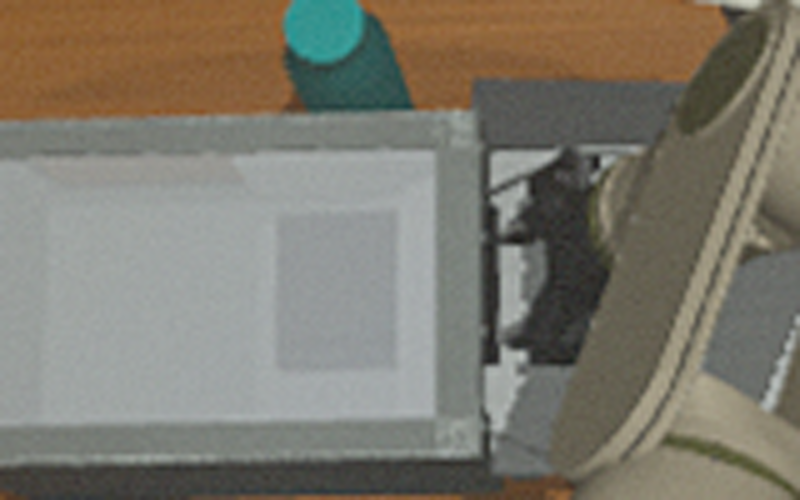

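View pics/side7.png

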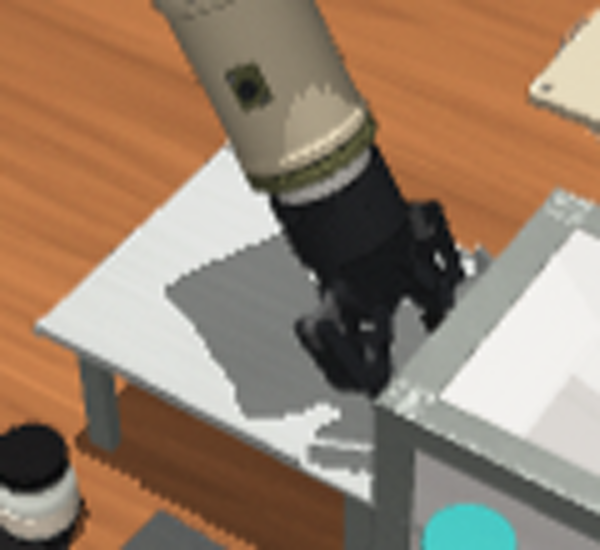

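```bash
python3 -m jog '[[[0,0.0025,0],[0,0,0],0.4],[[0,0.005,0],[0,0,0],0.4],[[0,0.0075,0],[0,0,0],0.4],[[0,0.0075,0],[0,0,0],0.4]]'
python3 - <<'E'
from h import *
print(inbox(r.sense()["tool_pos"]))
for n,c in(("top",(slice(130,230),slice(130,290))),("side",(slice(130,270),slice(215,375)))):
  im=vision.snapshot(n)[:,:,::-1]
  cv2.imwrite(f"pics/{n}8.png",cv2.resize(im[c],None,fx=4.2,fy=4.2,interpolation=cv2.INTER_CUBIC))
E
```

```text
time: 9.33
tool_pos: [518.9, 45.5, 117.7]
tcp_rot: [90.4, 60.3, 89.9]
ft_force: [-0.4, -0.1, 0.1]
finger_gap: 60.0
[-11.85254993 -17.05206551]
```

View pics/top8.png

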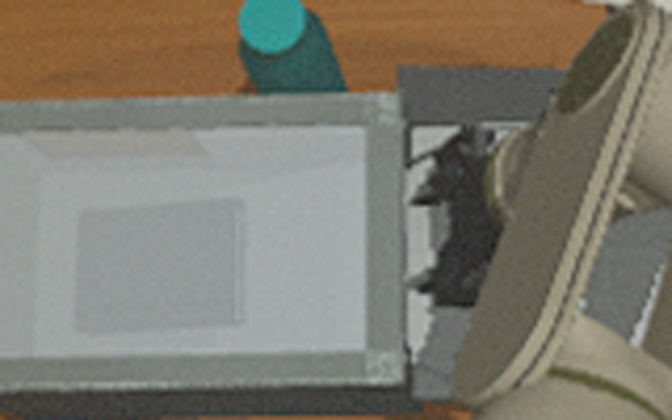

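View pics/side8.png

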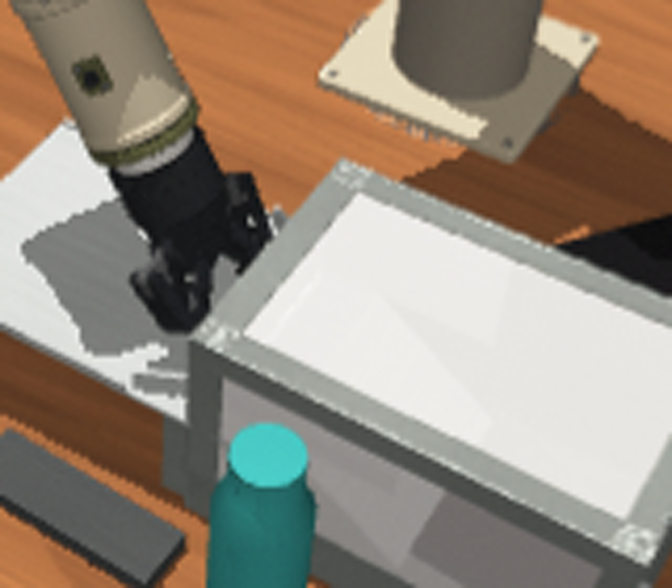

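The book has slid down: its silhouette shows deep in the box at about (75–243, 198–333) in the top crop. Next I draw back along the ledge and lift.

```bash
python3 -m jog '[[[0,-0.01,0],[0,0,0],0.4],[[0,-0.025,0],[0,0,0],0.4],[[0,-0.045,0.002],[0,0,0],0.4],[[0,-0.07,0.005],[0,0,0],0.4],[[0,-0.1,0.01],[0,0,0],0.4]]'
python3 -m jog '[[[0,-0.02,0.02],[0,0,0],0.4],[[0,-0.04,0.05],[0,0,0],0.4],[[0,-0.05,0.08],[0,0,0],0.4],[[0,-0.05,0.1],[0,0,0],0.4],[[0,-0.05,0.1],[0,0,0],0.4]]'
python3 -m jog '[[[0,0,0],[0,0,0],0.4],[[0,0,0],[0,0,0],0.4],[[0,0,0],[0,0,0],0.4],[[0,0,0],[0,0,0],0.4],[[0,0,0],[0,0,0],0.4]]'
python3 - <<'E'
from h import *
for n,c in(("top",(slice(110,250),slice(100,300))),("side",(slice(140,300),slice(185,405)))):
  im=vision.snapshot(n)[:,:,::-1]
  cv2.imwrite(f"pics/{n}9.png",cv2.resize(im[c],None,fx=3.6,fy=3.6,interpolation=cv2.INTER_CUBIC))
E
```

```text
time: 9.85
tool_pos: [518.4, -55.7, 127.4]
tcp_rot: [90.5, 60.3, 90.0]
ft_force: [1.0, -0.8, -0.5]
finger_gap: 59.6
time: 10.27
tool_pos: [521.0, -107.8, 233.1]
tcp_rot: [89.5, 60.6, 89.1]
ft_force: [0.9, -0.4, 0.2]
finger_gap: 59.9
time: 10.68
tool_pos: [518.5, -104.5, 226.6]
tcp_rot: [90.6, 60.3, 90.1]
ft_force: [0.8, -0.1, 0.1]
finger_gap: 59.7
```

View pics/top9.png

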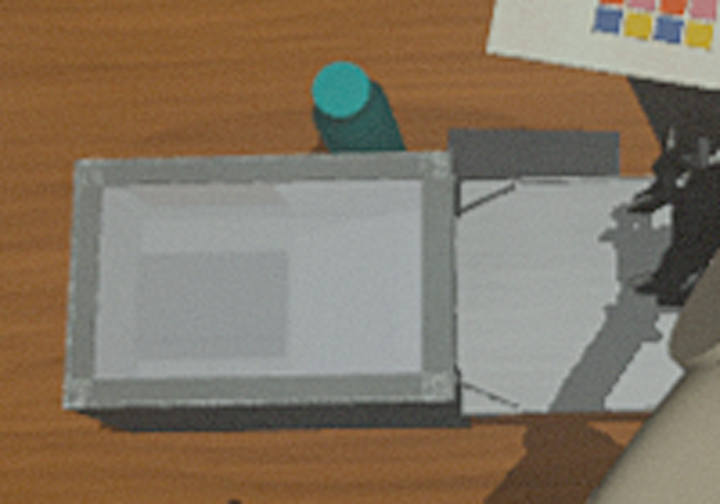

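View pics/side9.png

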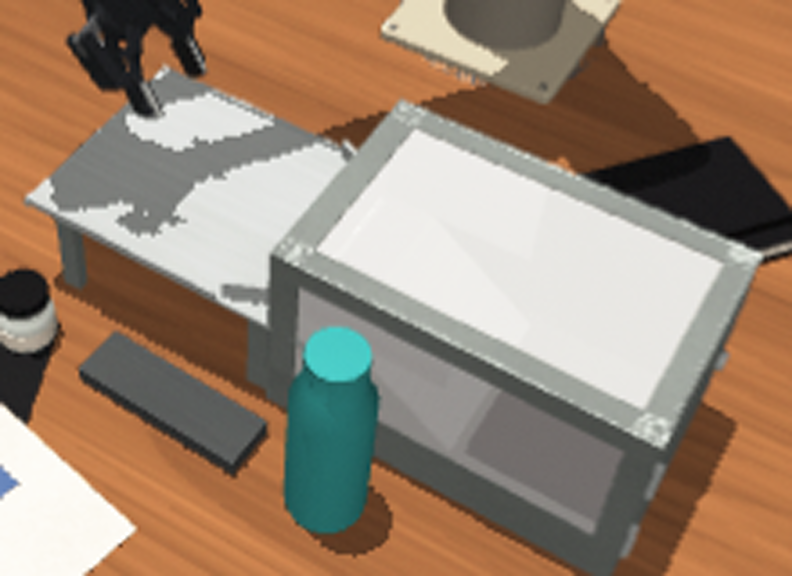

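The ledge is clear. The book's outline is at (137–288, 250–357) in the top crop, inside the box, and the bystanders haven't moved. I'll wait, then compare frames to check that it is still.

```bash
for i in 1 2 3; do python3 -m jog '[[[0,0,0],[0,0,0],0.4],[[0,0,0],[0,0,0],0.4],[[0,0,0],[0,0,0],0.4],[[0,0,0],[0,0,0],0.4],[[0,0,0],[0,0,0],0.4]]' >/dev/null; done
python3 - <<'E'
from h import *
a=vision.snapshot("top")[:,:,::-1].copy()
cv2.imwrite("pics/top10.png",cv2.resize(a[110:250,100:300],None,fx=3.6,fy=3.6,interpolation=cv2.INTER_CUBIC))
b=cv2.resize(cv2.imread("pics/top9.png"),(200,140),interpolation=cv2.INTER_AREA)
d=cv2.GaussianBlur(cv2.absdiff(a[110:250,100:300],b),(7,7),0).max(2)
print("diff in window",d[50:105,28:118].max(), "elsewhere", d[:, :150].max())
s=r.sense();print(s["time"],s["ft_force"])
E
```

```text
diff in window 3 elsewhere 6
12.0833 [-0.22991641 -0.53056713  1.08693317]
```

View pics/top10.png

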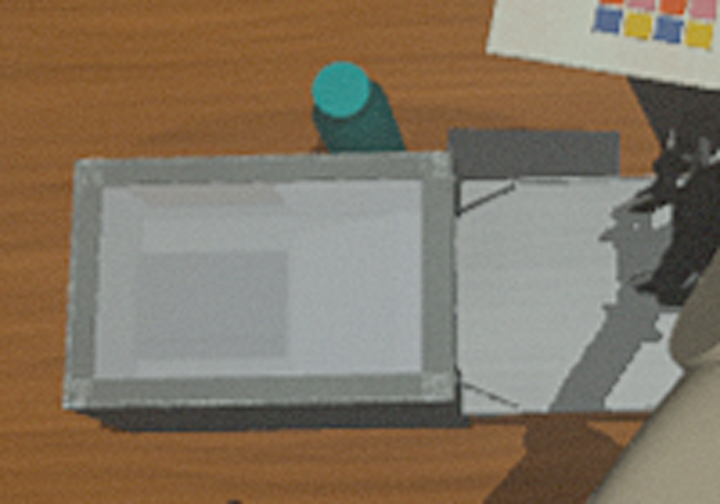

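The picture is unchanged: the book lies still in the box and nothing blocks the flap.

```bash
python3 -c "
from bench import order
print(order.hand_in())"
```

```text
the job is handed in; nothing more can be done
None
```

The sketchbook is in the box and the job is handed in at about 12 s. `order.hand_in()` reports no verdict, so I can't say how it was judged.

- **What I did:** I pushed the middle-sized book with both fingertips, part open and tilted 30°. I pushed first along its own skewed axis, then straightened it by turning the tool while pushing, and fed it in until it slid down the chute. Then I drew the fingers back and lifted them clear.
- **Book:** two pictures about 1.4 s apart show its outline still and deep in the box, behind the top window.
- **Arm and bystanders:** the gripper is clear of everything, with wrist forces at noise level (about 1 N). The flask, pencil tin and ink jar show no movement in the pictures.
- **Not confirmed:** neither camera can see the flap. I infer that it is shut because the ledge and opening are empty, the book is well past it, and it had over 2 s to fall. For the same reason, I did not measure the flap's angle when the book was part-way through.

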